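# Clip the cover onto the cold block

### The job

The clean clip cover for the tube cold block is kept in the blue-fronted drawer: pull the drawer open by its handle, lift the cover out, set it squarely over the black cold block and press it straight down until it snaps home on both sides. Then keep pressing it firmly down onto the block's seal and finish like that, still pressing with the gripper on the cover. Leave the tube rack, the tip box and the brown bottle where they stand.

Things in the scene. Friction and masses are not known exactly. Their poses are not given: they have to be found in the camera images.
- unit_drawer0 (a joint): opening of the drawer of the fixed white drawer unit (260 mm deep, 220 wide, 115 high), in m: 0 shut, 0.181 fully open; starts shut or ajar by up to 0.01. It slides easily (about 1 N), stays where it is left, and opens along the handle's -x axis, roughly toward the robot. Inside 215 mm (x) by 178 mm (y), floor 22 mm, front and walls up to about 102 mm above the bench.
- unit_drawer0_handle (a point): centre of the blue drawer's steel bar handle; its -x axis points straight out of the drawer, the way it opens, z up. Round bar 11 mm thick, 110 mm long, level, along y, 29 mm clear of the drawer front, 77 mm above the bench, 38 mm below the unit's top; moves with the drawer. It can be pinched from above, one finger behind the bar.
- cover_grip (a point): centre of the cover's orange grip bar; axes of the cover, z up, y along the bar. Bar 18 mm thick (x), 60 long (y), 24 high (12 above and below this point). The flat clear plate lies right under the bar, its upper face 12 mm below this point: fingertips can rest on it beside the bar and push.
- cover: clip cover, clear plate with blue skirts, about 150 g, about 93 mm (x) by 119 mm (y) over its flared skirts, 54 high; origin at the centre of the skirt's foot, 42 mm below the grip's centre. Starts upright and loose on the drawer floor, its middle about 60 to 70 mm behind the inside of the drawer front, its bar roughly parallel to the handle. Same when turned half round.
- block_top (a point): centre of the top of the cold block's seal, 60 mm above the bench; axes of the block, y along its long side. The cover goes on with its y along the block's y, either way round; its flared skirts find the block when set down within about 5 mm and 4 degrees. When it is home and just touches the seal, the centre of its grip bar is 16 mm above this point.
- block: fixed cold block: dark core 64 mm (x) by 90 mm (y), coloured tube caps in its top, on a black foot 100 x 120 x 15 mm; origin at the centre of its underside. A sprung brass latch bar stands out of each long side. A cover set on loosely stays about 12 mm too high; pressing it down takes a force rising to roughly 12 N; about 3 mm before home both latches jump over its lips, the force drops suddenly and they draw it home.
- seal: black rubber seal frame on top of the cold block, 60 x 82 mm; origin at the centre of its top. It is sprung: pushed down by the cover it takes about 1 N to start and 2.5 N more per mm, at most 4 mm, then it is solid; so 2 mm is about 6 N. The cover's own weight presses it slightly.
- rack: red tube rack, 75 x 150 mm, 62 high, loose bystander; origin at the centre of its underside.
- tipbox: pipette tip box with pink tips, 85 x 120 mm, 56 high, loose bystander; origin at the centre of its underside.
- reagent: brown glass bottle with a blue cap, 50 mm across, 100 high, loose bystander; origin at the centre of its underside.
There are look-alikes about, which are no part of the job. What is shaped like the block but purple is not meant.

How it is judged:
By the outcome, as a careful person would: the job done as asked, in the order asked, and still so for the second after the job is handed in, while the arm keeps its last pose, push and grip.
It also fails if it takes over 54 s, if anything falls off the work surface, if the arm or the gripper's body presses on something with over 40 N, if the wrist force passes 120 N, or if a joint passes its speed limit or range.

### The arm

A 6-joint arm with a two-finger parallel gripper is mounted at the origin on the work surface. World frame = base frame: x ahead of the robot, y to its left, z up, the work surface at z = 0. Lengths are in mm, angles in rad, forces in N, time in s.
With the tool pointing down it reaches from about 350 to 875 mm from the base axis. Payload 4.2 kg.
Tool frame: the origin (TCP) lies midway between the tips of the shut fingers; the grasp point (between the pads) lies 19 mm behind it; z points along the fingers, y is the line along which they close (so a half turn about z gives the same grasp; the last joint's range is limited). The gripper opens to 85 mm and grips with 20 to 120 N. Pads are 22 mm wide; open, the fingers measure 114 mm over their backs; the gripper's body (76 mm by 85 mm) begins 54 mm behind the grasp point. The pads swing forward as they close: fully open they stand 13 mm farther back than shut.
Start: joints at [-0.923, 0.385, 0.008, 0, -1.194, -0.259], TCP at [236.937, -578.325, 231.312] pointing down, gripper open.
Joint ranges: [-3.14, 3.14], [-1.21, 2.06], [-1.07, 1.41], [-3.16, 2.05], [-2.99, -0.16], [-3.1, 3.1]. Speed limits (rad/s): [2.79, 2.79, 3.14, 3.14, 3.14, 3.14].

### API

Orientations are given as a unit quaternion [x, y, z, w].
In Python, from bench import read_state, get_image, job_done gives the robot as it stands.
- The arm moves only by the shell command python3 -m jog 'ROWS'. ROWS is JSON, a list of rows, each a list of 3 entries, a list of its own where there are three numbers: the shift along the world's x, y, z scaled (see below), then the turn, a rotation vector about the world's x, y, z scaled (see below), then the gripper's target within -1 to 1 (shut at 1, half-way at 0, fully open at -1). In form: [[[x, y, z], [wx, wy, wz], claw], ...]. A call has 1 to 20 rows; each row is the pose to reach, as a shift and turn from the pose commanded when the call began; what a row does not reach only later rows make up. The controller multiplies each number of a shift by 10 cm and each number of a turn by 120 degrees. A row lasts 1/10 s, in which the tool goes at most 50 mm and 8.59 degrees, less where a joint would pass 70% of its speed; a pose out of reach is approached as far as the arm can. A call with a number of a shift or a turn outside -1 to 1 is refused whole. A call with a gripper value outside its range is refused whole. The fingers move at their own pace and stop on an object; the grip force is fixed at half the most. Time passes only in rows, so rows that repeat a pose let the fingers close. It gives the time, the measured TCP pose, the force, the opening and the grip force at its end, in the units of the state.
- read_state(): the state, without advancing time (a new reading comes with each control period).
- get_image(name): name is "side" or "top"; returns a dict with "frame" (420x560x3 uint8, red, green, blue), "range_z" (420x560 float32, mm along the optical axis (not along the pixel's ray), 0 where there is no reading), "fx", "fy", "cx", "cy" (pixels), "R" (3x3) and "t" (3): a world point X has camera coordinates R X + t. Camera axes: x right, y down, z forward; pixel columns grow to the right and rows downward; lengths in mm; the calibration is good to about 2 mm. A picture is of the moment at which its call begins.
- job_done(): hands the job in; it is judged then, once.
The state is a dict: "clock": time; "joints": joint angles; "joint_vel": joint speeds; "joint_efforts": joint torques, N m; "position": TCP position; "ee_rot": TCP orientation; "contact_force": force on the tool from outside, world axes, zero at the start; "wrist_torque": the same for the moment, N m; "gripper_width": finger opening in mm; "grasp_force": force on a finger pad.
Only numpy, scipy, OpenCV 4.12 (cv2) and the standard library are available. Lean on these libraries where they do the work, as an engineer would, in place of code of your own. Each camera call takes 0.05 s, during which the arm holds its last target. There are 200 camera calls.

## Working session

There is one attempt and no reset: what is moved stays moved. The work goes in short steps, Python scripts to look and compute and a shell command to move; the robot and the scene stay as the last step left them, time stands still between calls to the robot, and variables do not carry over. Pictures are saved under pics/ and viewed, at most 10 in all, crops included, and the job is handed in when it is done.

```bash
mkdir -p pics; cat > h.py <<'E'
import numpy as np,cv2
from bench import read_state,get_image
def grab(n,tag):
    d=get_image(n); cv2.imwrite(f'pics/{tag}.png',d['frame'][:,:,::-1]); np.savez(f'{tag}.npz',**d); return d
def world(d):
    Z=d['range_z'].astype(float); v,u=np.mgrid[:Z.shape[0],:Z.shape[1]]
    C=np.stack([(u-d['cx'])/d['fx']*Z,(v-d['cy'])/d['fy']*Z,Z],-1)
    W=(C-d['t'])@np.asarray(d['R']); W[Z==0]=np.nan; return W
E
python3 - <<'E'
from h import *
for n in('top','side'): d=grab(n,n+'0'); print(n,d['R'],d['t'],d['fx'])
print(read_state())
E
```

```text
top [[-0.002489   -0.99998941  0.00387163]
 [-0.98011505  0.0016713  -0.19842301]
 [ 0.19841444 -0.00428851 -0.98010883]] [-113.84170272  562.11211259 1105.04813933] 508.9628254871942
side [[-0.90597743 -0.42269446 -0.02311472]
 [-0.18231306  0.43887306 -0.8798593 ]
 [ 0.38205608 -0.79291855 -0.4746718 ]] [447.2095447  225.93876109 631.81507009] 404.3305643296469
{'clock': 0.1, 'joints': array([-9.23387899e-01,  3.85474509e-01,  6.76674259e-03, -4.35435936e-04,
       -1.19398808e+00, -2.58606600e-01]), 'joint_vel': array([-0.00111981, -0.00012237,  0.00222978,  0.00211405, -0.00019383,
        0.0015272 ]), 'joint_efforts': array([-5.67831758e-04, -3.93319631e+01,  1.88929904e+01,  4.19794321e+00,
       -2.59073582e-03,  4.57608607e-06]), 'position': array([ 236.75003603, -577.86554433,  230.33567426]), 'ee_rot': array([-1.93099887e-01,  9.81178623e-01,  9.42534025e-04, -2.33727916e-04]), 'contact_force': array([ 0.08217236, -0.25900647, -0.94857868]), 'wrist_torque': array([-0.01015528, -0.03081077, -0.04982465]), 'grasp_force': 0.0, 'gripper_width': 85.45233091166605}
```

View pics/top0.png

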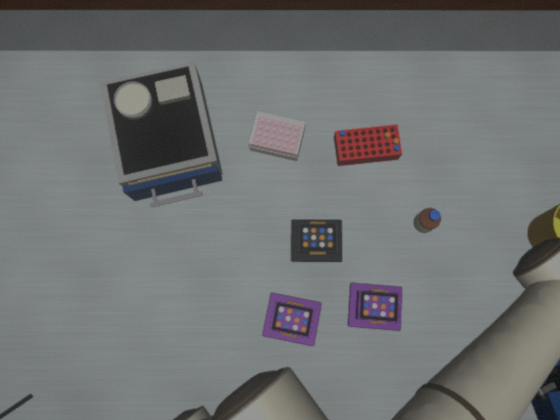

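View pics/side0.png

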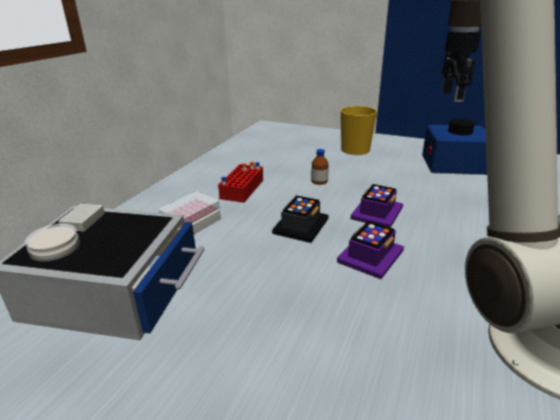

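The top view shows the unit at upper left with its handle from about (152,203) to (202,192). The black block is at (317,240) with its brass latches above and below it; the purple decoys are at (292,318) and (376,306). The tip box, rack and bottle are at (277,135), (368,145) and (429,218). In the side view the handle is at (190,265) and the block at (301,215).

```bash
python3 - <<'E'
from h import *
d=dict(np.load('top0.npz')); W=world(d); v,u=np.mgrid[:420,:560]
def fit(nm,m):
    P=W[m][:,:2].astype(np.float32); r=cv2.minAreaRect(P); print(nm,len(P),r,'med z',np.median(W[m][:,2]),'mean',P.mean(0)); return P
box=lambda a,b,c,e:(u>=a)&(u<=b)&(v>=c)&(v<=e)
z=W[...,2]
fit('blk',box(285,348,212,268)&(z>48)&(z<75)); fit('foot',box(285,348,212,268)&(z>9)&(z<75))
P=fit('handle',box(145,210,183,212)&(z>68)&(z<95)&((v-206)+(u-145)*0.22>-8))
fit('unittop',box(95,225,55,190)&(z>108)&(z<122))
fit('front',box(110,225,160,205)&(z>90)&(z<108))
for q in [(203,152),(197,177),(192,201),(198,170),(196,185),(240,316)]: print(q,W[q].round(1))
g=cv2.cvtColor(d['frame'],cv2.COLOR_RGB2HSV)
print(g[240,316],g[197,177])
for n,b in dict(tip=(245,308,108,162),rack=(330,404,120,168),bot=(415,443,203,234)).items(): fit(n,box(*b)&(z>25))
E
```

```text
blk 1201 ((507.0140075683594, -184.56320190429688), (89.2631607055664, 74.81038665771484), 89.48338317871094) med z 56.50191998169343 mean [ 505.65857 -183.84221]
foot 2150 ((506.45147705078125, -185.0003204345703), (119.76451873779297, 100.65291595458984), 89.08511352539062) med z 52.20309528530004 mean [ 502.3204  -184.07129]
handle 291 ((594.6993408203125, 135.41024780273438), (22.190141677856445, 119.87574768066406), 12.540955543518066) med z 81.61140158352846 mean [591.10345 133.63962]
unittop 8134 ((755.6932983398438, 173.8858642578125), (264.4934387207031, 220.894287109375), 13.705573081970215) med z 117.48423354822285 mean [744.31866 169.38126]
front 982 ((617.5629272460938, 140.02828979492188), (60.48212432861328, 219.95066833496094), 13.678566932678223) med z 101.55099441116485 mean [633.3887  144.69466]
(203, 152) [579.4 184.5  82.8]
(197, 177) [593.8 129.8  79.8]
(192, 201) [605.5  76.4  79.1]
(198, 170) [591.1 145.   82. ]
(196, 185) [596.3 112.1  79.1]
(240, 316) [ 500.  -183.2   50.4]
[105   8  67] [150   2 113]
tip 1913 ((757.7246704101562, -92.01964569091797), (120.1962661743164, 88.58000183105469), 76.32837677001953) med z 55.511901491936875 mean [752.9194  -91.81357]
rack 2076 ((736.1538696289062, -310.02935791015625), (77.53912353515625, 151.34121704101562), 6.439907073974609) med z 42.29338220238826 mean [ 733.9204 -308.7765]
bot 470 ((547.4559326171875, -439.823486328125), (49.146942138671875, 47.759822845458984), 84.1117935180664) med z 69.09747222048959 mean [ 544.3688 -433.6043]
```

```bash
python3 -c "
import cv2
a=cv2.imread('pics/top0.png')[160:220,110:230]; b=cv2.imread('pics/top0.png')[210:270,280:350]
cv2.imwrite('pics/c1.png',cv2.hconcat([cv2.resize(a,(480,240),interpolation=2),cv2.resize(b,(280,240),interpolation=2)]))"
```

```text
(no output)
```

View pics/c1.png

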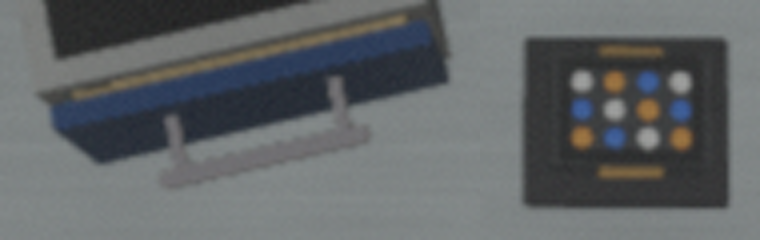

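The crop confirms the bar handle (yaw ≈13.6°, centre ≈(592,134)) and the black block with its latches on the ±x sides (yaw ≈ -0.7°, centre ≈(506,-185)). Next I'll go above the handle.

```bash

python3 -m jog '[[[0.25,0.5,0],[0,0,0.05],-0.5],[[0.5,1,0],[0,0,0.1],0.3],[[0.5,1,0],[0,0,0.1],0.3]]'
python3 -m jog '[[[0.25,0.5,0],[0,0,0.05],0.3],[[0.5,1,0],[0,0,0.1],0.3],[[0.5,1,0],[0,0,0.1],0.3]]'
```

```text
clock: 0.4
position: [287.7, -475.0, 231.0]
ee_rot: [-0.297, 0.955, 0.001, 0.0]
contact_force: [0.3, -0.4, -0.2]
gripper_width: 43.7
grasp_force: 0.0
clock: 0.7
position: [337.9, -375.4, 231.3]
ee_rot: [-0.395, 0.919, 0.0, 0.0]
contact_force: [-0.4, -1.7, 0.4]
gripper_width: 29.8
grasp_force: 0.0
```

```bash

python3 -m jog '[[[0.25,0.5,0],[0,0,0.05],0.3],[[0.5,1,0],[0,0,0.095],0.3],[[0.5,1,0],[0,0,0.095],0.3]]' >/dev/null
python3 -m jog '[[[0.25,0.5,0],[0,0,0.05],0.3],[[0.5,1,0],[0,0,0.095],0.3],[[0.5,1,0],[0,0,0.095],0.3]]' >/dev/null
python3 -m jog '[[[0.25,0.5,0],[0,0,0.05],0.3],[[0.5,1,0],[0,0,0.095],0.3],[[0.5,1,0],[0,0,0.095],0.3]]' >/dev/null
python3 -m jog '[[[0.25,0.5,0],[0,0,0.05],0.3],[[0.5,1,0],[0,0,0.095],0.3],[[0.5,1,0],[0,0,0.095],0.3]]' >/dev/null
python3 -m jog '[[[0.25,0.5,-0.2],[0,0,0.05],0.3],[[0.5,1,-0.5],[0,0,0.095],0.3],[[0.5,1,-0.5],[0,0,0.095],0.3],[[0.5,1,-0.5],[0,0,0.095],0.3],[[0.5,1,-0.5],[0,0,0.095],0.3]]'
python3 -c "
from h import *
print(read_state())
grab('side','s1')"
```

```text
clock: 2.4
position: [586.8, 120.5, 180.8]
ee_rot: [0.783, -0.622, -0.0, 0.001]
contact_force: [0.1, 0.2, 0.5]
gripper_width: 29.9
grasp_force: 0.0
{'clock': 2.4, 'joints': array([ 4.72695116e-01,  3.81023026e-01, -1.30568070e-01,  3.62842054e-04,
       -1.06103427e+00, -2.43441177e-01]), 'joint_vel': array([-0.01059921, -0.03044644,  0.00107025,  0.00155481,  0.00245052,
        0.00327715]), 'joint_efforts': array([ 5.79235442e-01, -3.65595746e+01,  1.75629723e+01,  3.85594413e+00,
        1.98686571e-02, -9.78775875e-03]), 'position': array([586.83733623, 120.49879974, 180.84046998]), 'ee_rot': array([ 7.83397310e-01, -6.21520549e-01, -2.34973155e-04,  8.97875246e-04]), 'contact_force': array([0.10980749, 0.17117005, 0.48288805]), 'wrist_torque': array([-0.0110073 ,  0.01388499, -0.02698768]), 'grasp_force': 0.0, 'gripper_width': 29.88523926575888}
```

View pics/s1.png

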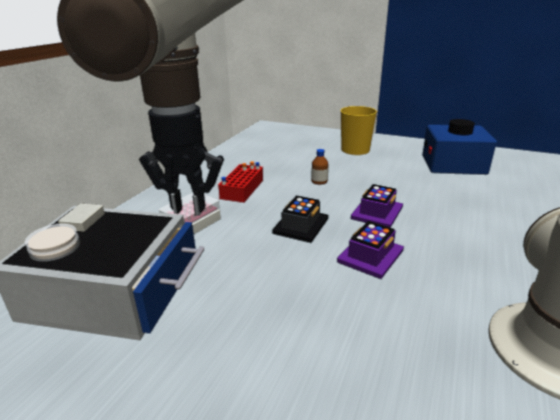

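The gripper is above the handle at (185,205), clear of everything. Now down and pinch.

```bash

python3 -m jog '[[[0.06,0.135,-0.1],[0,0,0.004],0.3],[[0.06,0.135,-0.5],[0,0,0.004],0.3],[[0.06,0.135,-0.8],[0,0,0.004],0.3],[[0.06,0.135,-0.8],[0,0,0.004],0.3],[[0.06,0.135,-0.8],[0,0,0.004],0.3]]'
python3 -m jog '[[[0,0,-0.2],[0,0,0],0.3],[[0,0,-0.42],[0,0,0],0.3],[[0,0,-0.42],[0,0,0],0.3]]'
python3 -c "
from h import *
grab('side','s2'); a=cv2.imread('pics/s2.png')[140:330,80:280]; cv2.imwrite('pics/s2c.png',cv2.resize(a,(630,600),interpolation=2))"
```

```text
clock: 2.95
position: [593.5, 134.8, 102.0]
ee_rot: [0.787, -0.617, 0.0, -0.0]
contact_force: [-0.7, -0.5, 1.5]
gripper_width: 29.9
grasp_force: 0.0
clock: 3.25
position: [596.2, 136.2, 63.3]
ee_rot: [0.787, -0.617, 0.003, -0.003]
contact_force: [-0.4, 0.1, 1.0]
gripper_width: 30.0
grasp_force: 0.3
```

View pics/s2c.png

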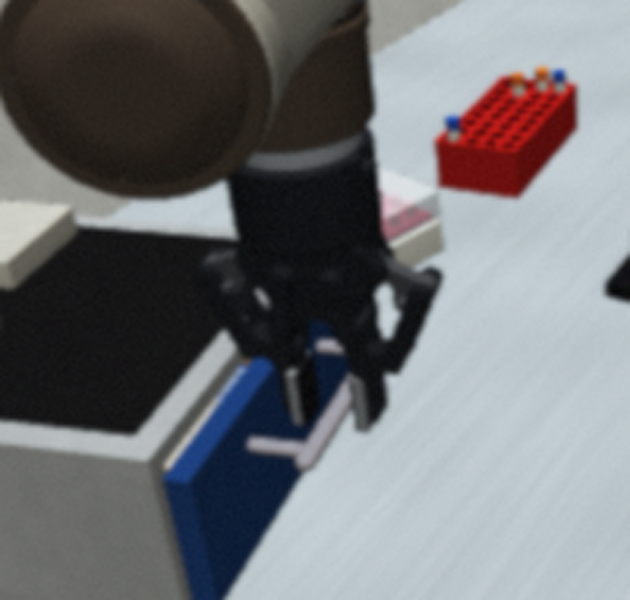

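One finger is behind the bar and one in front (crop ≈(300,400) and (365,410)), so I'll close on it.

```bash

python3 -m jog '[[[0,0,0],[0,0,0],1],[[0,0,0],[0,0,0],1],[[0,0,0],[0,0,0],1],[[0,0,0],[0,0,0],1],[[0,0,0],[0,0,0],1]]'
```

```text
clock: 3.8
position: [594.1, 135.5, 61.4]
ee_rot: [0.787, -0.617, 0.001, -0.001]
contact_force: [-1.1, -0.8, 7.8]
gripper_width: 8.9
grasp_force: 58.7
```

```bash

python3 -m jog '[[[-0.1,-0.024,0],[0,0,0],1],[[-0.3,-0.073,0],[0,0,0],1],[[-0.5,-0.121,0],[0,0,0],1],[[-0.7,-0.17,0],[0,0,0],1],[[-0.9,-0.218,0],[0,0,0],1],[[-0.9,-0.218,0],[0,0,0],1]]'
python3 -m jog '[[[-0.2,-0.048,0],[0,0,0],1],[[-0.4,-0.097,0],[0,0,0],1],[[-0.6,-0.145,0],[0,0,0],1],[[-0.75,-0.182,0],[0,0,0],1],[[-0.83,-0.2,0],[0,0,0],1],[[-0.83,-0.2,0],[0,0,0],1]]'
```

```text
clock: 4.4
position: [501.6, 113.1, 61.4]
ee_rot: [0.787, -0.617, 0.0, -0.001]
contact_force: [-1.5, 0.3, 7.6]
gripper_width: 8.7
grasp_force: 59.7
clock: 5.0
position: [420.2, 93.4, 61.3]
ee_rot: [0.787, -0.617, 0.001, -0.001]
contact_force: [-0.0, -2.6, 12.0]
gripper_width: 8.7
grasp_force: 61.3
```

```bash

python3 -m jog '[[[0,0,0],[0,0,0],0.3],[[0,0,0],[0,0,0],0.2],[[0,0,0],[0,0,0],0.2],[[0,0,0.3],[0,0,0],0.2],[[0,0,0.7],[0,0,0],0.2],[[0,0,1],[0,0,0],0.2],[[0,-0.5,1],[0,0,0],0.2],[[0,-1,1],[0,0,0],0.2]]'
python3 -m jog '[[[0,-0.5,0],[0,0,0],0.2],[[0,-1,0.2],[0,0,0],0.2],[[0,-1,0.2],[0,0,0],0.2]]'
python3 - <<'E'
from h import *
d=grab('top','t1'); a=d['frame'][60:360,60:360,::-1]; cv2.imwrite('pics/t1c.png',cv2.resize(a,(600,600),interpolation=2))
E
```

```text
clock: 5.8
position: [420.6, -6.5, 160.2]
ee_rot: [0.788, -0.616, 0.001, -0.001]
contact_force: [0.3, -0.4, -0.2]
gripper_width: 34.3
grasp_force: 0.0
clock: 6.1
position: [420.4, -110.5, 180.5]
ee_rot: [0.785, -0.62, 0.001, -0.0]
contact_force: [-0.3, 0.0, -0.7]
gripper_width: 34.0
grasp_force: 0.0
```

View pics/t1c.png

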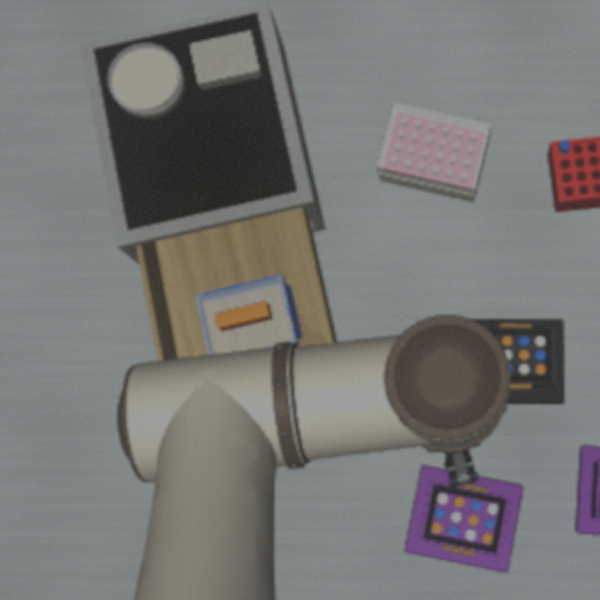

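The drawer is open. The cover's orange bar shows at crop ≈(243,315), full-image ≈(181,217). I'll measure the bar now.

```bash
python3 - <<'E'
from h import *
d=dict(np.load('t1.npz')); W=world(d); v,u=np.mgrid[:420,:560]
h=cv2.cvtColor(d['frame'],cv2.COLOR_RGB2HSV)
m=(u>155)&(u<215)&(v>200)&(v<235)&(h[...,0]>4)&(h[...,0]<18)&(h[...,1]>150)
print(m.sum(),h[217,181],np.nanpercentile(W[m][:,2],[5,50,95]))
mm=m&(W[...,2]>70); print(cv2.minAreaRect(W[mm][:,:2].astype(np.float32)),mm.sum(),W[mm].mean(0))
# plane-intersection at z=76 (bar top), bypasses depth noise
R,t=d['R'],d['t']; C=-R.T@t
def pl(uu,vv,z):
    r=np.stack([(uu-d['cx'])/d['fx'],(vv-d['cy'])/d['fy'],np.ones_like(uu,float)],-1)@R
    return C+r*((z-C[2])/r[...,2])[...,None]
P=pl(u[m],v[m],76); print(cv2.minAreaRect(P[:,:2].astype(np.float32)),P.mean(0))
b=(u>140)&(u<230)&(v>180)&(v<240)&(h[...,0]>100)&(h[...,0]<125)&(h[...,1]>110)
P=pl(u[b],v[b],52); print('blue',b.sum(),cv2.minAreaRect(P[:,:2].astype(np.float32)))
print(C)
E
```

```text
142 [ 17 155 155] [72.88144071 76.13551367 79.37526103]
((547.9690551757812, 119.73233795166016), (14.963616371154785, 54.28032684326172), 12.033729553222656) 139 [548.23899214 120.85412967  76.19983526]
((547.6434326171875, 119.82052612304688), (15.606266975402832, 54.35625076293945), 14.315707206726074) [548.22647754 120.77212169  76.        ]
blue 0 ((0.0, 0.0), (0.0, 0.0), 0.0)
[ 331.39368213 -110.04094225 1195.04417036]
```

```bash
python3 - <<'E'
from h import *
d=dict(np.load('t1.npz')); W=world(d); v,u=np.mgrid[:420,:560]
h=cv2.cvtColor(d['frame'],cv2.COLOR_RGB2HSV)
for S in (100,125):
  m=(u>160)&(u<205)&(v>205)&(v<230)&(h[...,0]>2)&(h[...,0]<26)&(h[...,1]>S)&(W[...,2]>68)&(W[...,2]<85)
  Q=W[m][:,:2]; print(m.sum(),cv2.minAreaRect(Q.astype(np.float32)),Q.mean(0))
  w,V=np.linalg.eigh(np.cov(Q.T)); print(np.degrees(np.arctan2(-V[0,1]*np.sign(V[1,1]),abs(V[1,1]))))
# skirts: edge of plate z 45..60
m=(u>150)&(u<225)&(v>190)&(v<245)&(W[...,2]>44)&(W[...,2]<62); Q=W[m][:,:2]; print(m.sum(),cv2.minAreaRect(Q.astype(np.float32)))
E
```

```text
205 ((549.0753173828125, 121.17001342773438), (17.08284568786621, 58.942962646484375), 13.296381950378418) [548.63298053 120.43929484]
13.599762031092654
194 ((548.7152709960938, 120.8372802734375), (15.764366149902344, 58.44186782836914), 13.859017372131348) [548.28317191 120.08808999]
13.874797485995543
1248 ((555.7141723632812, 101.2270278930664), (83.9539794921875, 145.07171630859375), 15.00422477722168)
```

```bash

python3 -m jog '[[[0.2,0.5,0],[0,0,0],0.2],[[0.4,1,0],[0,0,0],0.2],[[0.4,1,0],[0,0,0],0.2]]' >/dev/null
python3 -m jog '[[[0.3,0.5,0],[0,0,0],0.2],[[0.6,1,0],[0,0,0],0.2],[[0.6,1,0],[0,0,0],0.2]]' >/dev/null
python3 -m jog '[[[0.285,0.315,0],[0,0,0],0.2],[[0.285,0.315,-0.4],[0,0,0],0.2],[[0.285,0.315,-0.8],[0,0,0],0.2],[[0.285,0.315,-0.8],[0,0,0],0.2],[[0.285,0.315,-0.8],[0,0,0],0.2]]'
python3 - <<'E'
from h import *
d=grab('side','s3'); a=d['frame'][120:400,60:340,::-1]; cv2.imwrite('pics/s3c.png',cv2.resize(a,(600,600),interpolation=2))
E
```

```text
clock: 7.25
position: [548.1, 124.8, 99.2]
ee_rot: [0.787, -0.617, -0.0, 0.001]
contact_force: [1.0, -0.6, 0.2]
gripper_width: 34.3
grasp_force: 0.0
```

View pics/s3c.png

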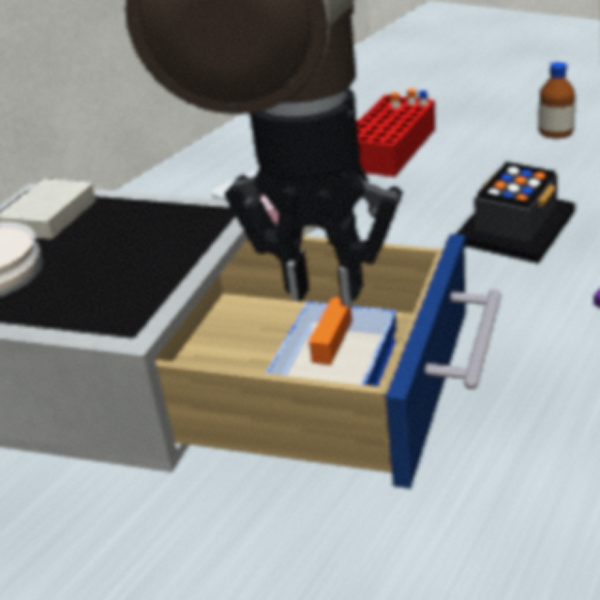

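The fingers straddle the bar at crop ≈(330,330), with the cover upright. I'll correct y by -4 mm, go down and grip.

```bash

python3 -m jog '[[[0.01,-0.04,-0.15],[0,0,0],0.2],[[0.01,-0.04,-0.35],[0,0,0],0.2],[[0.01,-0.04,-0.44],[0,0,0],0.2],[[0.01,-0.04,-0.44],[0,0,0],0.2],[[0.01,-0.04,-0.44],[0,0,0],0.2]]'
python3 -m jog '[[[0,0,0],[0,0,0],1],[[0,0,0],[0,0,0],1],[[0,0,0],[0,0,0],1],[[0,0,0],[0,0,0],1]]'
```

```text
clock: 7.8
position: [550.4, 121.3, 56.8]
ee_rot: [0.787, -0.617, 0.001, -0.001]
contact_force: [-0.7, 0.3, 0.5]
gripper_width: 34.1
grasp_force: 0.0
clock: 8.2
position: [550.4, 121.3, 56.8]
ee_rot: [0.787, -0.617, 0.001, -0.001]
contact_force: [-0.5, 1.1, 7.3]
gripper_width: 16.7
grasp_force: 59.7
```

```bash

python3 -m jog '[[[0,0,0.15],[0,0,0],1],[[0,0,0.4],[0,0,0],1],[[0,0,0.7],[0,0,0],1],[[0,0,1],[0,0,0],1],[[0,0,1],[0,0,0],1]]'
python3 -m jog '[[[0,0,0.1],[0,0,0],1],[[0,0,0.2],[0,0,0],1],[[0,-0.2,0.2],[0,0,0],1],[[-0.05,-0.5,0.2],[0,0,-0.02],1],[[-0.1,-0.8,0.2],[0,0,-0.03],1],[[-0.14,-1,0.2],[0,0,-0.04],1]]'
python3 -m jog '[[[-0.05,-0.3,0],[0,0,-0.02],1],[[-0.1,-0.6,0],[0,0,-0.03],1],[[-0.15,-1,0],[0,0,-0.04],1]]'
python3 -m jog '[[[-0.05,-0.3,0],[0,0,-0.02],1],[[-0.1,-0.6,0],[0,0,-0.03],1],[[-0.15,-0.9,0],[0,0,-0.042],1],[[-0.15,-1,0],[0,0,-0.042],1],[[-0.15,-1,0],[0,0,-0.042],1]]'
python3 - <<'E'
from h import *
d=grab('side','s4'); a=d['frame'][100:320,180:460,::-1]; cv2.imwrite('pics/s4c.png',cv2.resize(a,(760,597),interpolation=2))
E
```

```text
clock: 8.7
position: [551.9, 121.9, 159.7]
ee_rot: [0.787, -0.617, 0.002, -0.004]
contact_force: [0.6, -0.5, -1.3]
gripper_width: 16.7
grasp_force: 59.0
clock: 9.3
position: [534.4, 19.3, 174.7]
ee_rot: [0.76, -0.65, -0.001, 0.001]
contact_force: [1.1, -0.1, -1.1]
gripper_width: 16.9
grasp_force: 58.9
clock: 9.6
position: [519.9, -79.7, 174.9]
ee_rot: [0.733, -0.681, -0.0, 0.0]
contact_force: [0.2, -0.0, -1.4]
gripper_width: 16.6
grasp_force: 58.9
clock: 10.1
position: [505.1, -180.1, 174.8]
ee_rot: [-0.701, 0.713, 0.0, -0.0]
contact_force: [0.1, -0.4, -1.7]
gripper_width: 16.7
grasp_force: 58.9
```

View pics/s4c.png

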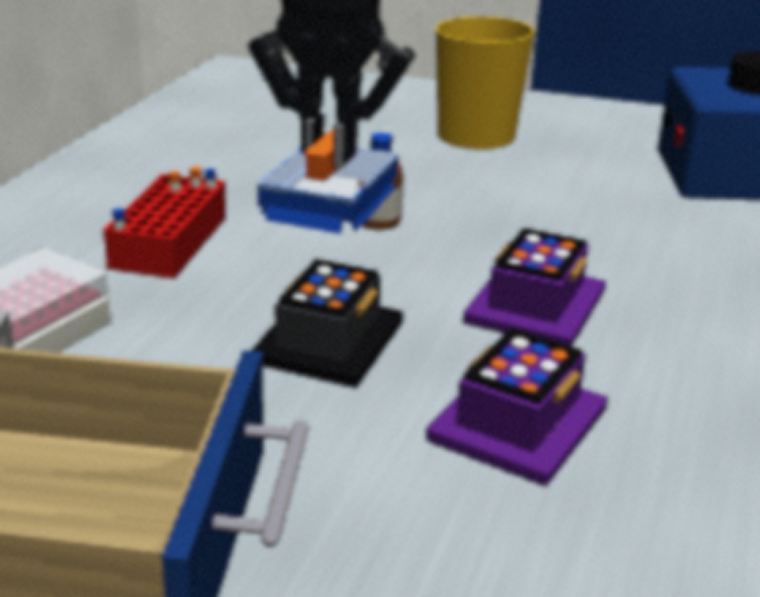

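The cover hangs level from the bar at crop ≈(325,155), above the black block at (330,300). I'll check both in the side camera's own frame.

```bash
python3 - <<'E'
from h import *
d=dict(np.load('s4.npz')); W=world(d); v,u=np.mgrid[:420,:560]; h=cv2.cvtColor(d['frame'],cv2.COLOR_RGB2HSV); z=W[...,2]
def f(n,m):
    Q=W[m]; print(n,m.sum(),cv2.minAreaRect(Q[:,:2].astype(np.float32)),np.percentile(Q[:,2],[2,50,98]).round(1))
    return Q
near=(abs(W[...,0]-506)<75)&(abs(W[...,1]+185)<80)
f('orange',near&(z>165)&(z<205)&(h[...,0]<26)&(h[...,0]>2)&(h[...,1]>120))
f('cover',near&(z>110)&(z<176)&(h[...,0]>95)&(h[...,0]<130)&(h[...,1]>120))
f('top',near&(z>55)&(z<70)); f('foot',near&(z>9)&(z<70))
t=dict(np.load('top0.npz')); 
for n,D in(('top',t),('side',d)):
    Wn=world(D); m=(abs(Wn[...,0]-506)<75)&(abs(Wn[...,1]+185)<80)&(Wn[...,2]>12)&(Wn[...,2]<19)
    print(n,cv2.minAreaRect(Wn[m][:,:2].astype(np.float32)))
E
```

```text
orange 146 ((510.1324462890625, -167.9577178955078), (21.506229400634766, 48.42888259887695), 22.65546226501465) [175.2 191.8 199.7]
cover 532 ((483.03131103515625, -158.87347412109375), (125.75647735595703, 66.11680603027344), 48.2391357421875) [143.8 156.  168.5]
top 551 ((505.1637878417969, -182.968017578125), (89.98735809326172, 66.66381072998047), 89.0438461303711) [55.3 59.  62.3]
foot 1604 ((507.2652282714844, -184.39161682128906), (122.31083679199219, 99.95417785644531), 88.95043182373047) [10.7 38.1 61.8]
top ((505.9691467285156, -185.82827758789062), (117.91983795166016, 99.69400787353516), 89.75447845458984)
side ((507.20574951171875, -184.55877685546875), (121.12590789794922, 100.40990447998047), 89.69274139404297)
```

```bash

python3 -m jog '[[[0.014,-0.044,0],[0,0,0.001],1],[[0.014,-0.044,-0.2],[0,0,0.001],1],[[0.014,-0.044,-0.5],[0,0,0.001],1],[[0.014,-0.044,-0.75],[0,0,0.001],1],[[0.014,-0.044,-0.75],[0,0,0.001],1],[[0.014,-0.044,-0.75],[0,0,0.001],1]]'
python3 -m jog '[[[0,0,-0.05],[0,0,0],1],[[0,0,-0.1],[0,0,0],1],[[0,0,-0.14],[0,0,0],1],[[0,0,-0.14],[0,0,0],1],[[0,0,-0.14],[0,0,0],1]]'
python3 -m jog '[[[0,0,-0.02],[0,0,0],1],[[0,0,-0.04],[0,0,0],1],[[0,0,-0.04],[0,0,0],1],[[0,0,-0.04],[0,0,0],1]]'
python3 - <<'E'
from h import *
d=grab('side','s5'); a=d['frame'][140:280,220:400,::-1]; cv2.imwrite('pics/s5c.png',cv2.resize(a,(770,600),interpolation=2))
E
```

```text
clock: 10.75
position: [507.5, -183.0, 100.7]
ee_rot: [-0.703, 0.711, -0.0, -0.0]
contact_force: [0.1, -0.4, -0.0]
gripper_width: 16.4
grasp_force: 58.9
clock: 11.25
position: [506.9, -183.6, 86.5]
ee_rot: [-0.702, 0.712, -0.0, 0.0]
contact_force: [-0.6, -0.4, -1.8]
gripper_width: 16.8
grasp_force: 58.9
clock: 11.65
position: [506.5, -183.6, 82.2]
ee_rot: [-0.702, 0.712, 0.0, -0.0]
contact_force: [-1.7, 0.2, -1.0]
gripper_width: 16.3
grasp_force: 59.0
```

View pics/s5c.png

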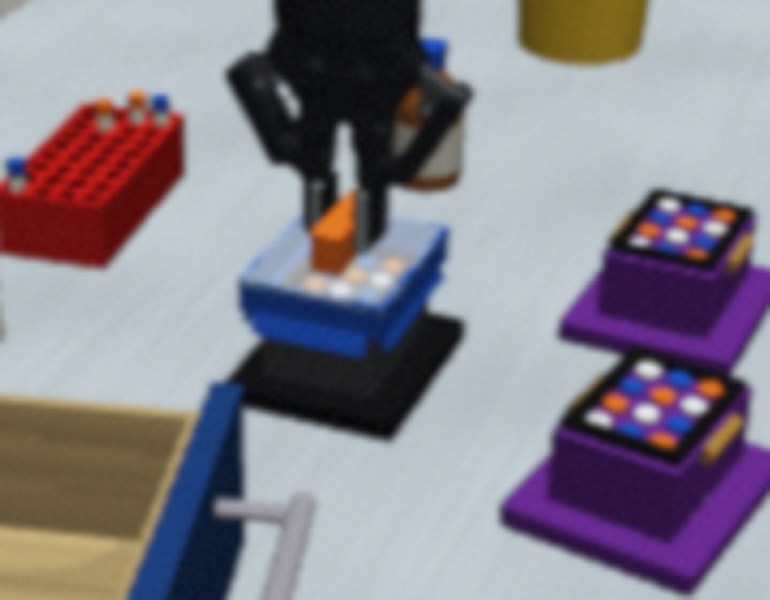

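The cover sits squarely over the block at crop ≈(340,290), with its skirts around the core. Next I'll press in small steps and watch the force.

```bash

for i in 1; do
python3 -m jog '[[[0,-0.005,-0.015],[0,0,0],1],[[0,-0.005,-0.03],[0,0,0],1],[[0,-0.005,-0.03],[0,0,0],1]]'
python3 -m jog '[[[0,0,-0.01],[0,0,0],1],[[0,0,-0.02],[0,0,0],1],[[0,0,-0.02],[0,0,0],1]]'
python3 -m jog '[[[0,0,-0.01],[0,0,0],1],[[0,0,-0.02],[0,0,0],1],[[0,0,-0.02],[0,0,0],1]]'
python3 -m jog '[[[0,0,-0.01],[0,0,0],1],[[0,0,-0.02],[0,0,0],1],[[0,0,-0.02],[0,0,0],1]]'
done | grep -E 'posi|contact|clock'
```

```text
clock: 12.0
position: [507.0, -184.2, 79.9]
contact_force: [-1.2, 0.6, 4.3]
clock: 12.3
position: [507.2, -184.3, 78.2]
contact_force: [-2.2, -0.4, 7.5]
clock: 12.6
position: [507.3, -184.4, 76.7]
contact_force: [-2.8, 0.2, 8.7]
clock: 12.9
position: [507.4, -184.5, 74.9]
contact_force: [-3.8, 0.3, 9.6]
```

```bash

for i in 1; do
python3 -m jog '[[[-0.007,0,-0.01],[0,0,0],1],[[-0.007,0,-0.02],[0,0,0],1],[[-0.007,0,-0.02],[0,0,0],1]]'
python3 -m jog '[[[0,0,-0.01],[0,0,0],1],[[0,0,-0.02],[0,0,0],1],[[0,0,-0.02],[0,0,0],1]]'
python3 -m jog '[[[0,0,-0.01],[0,0,0],1],[[0,0,-0.02],[0,0,0],1],[[0,0,-0.02],[0,0,0],1]]'
done | grep -E 'posi|contact|clock'
```

```text
clock: 13.2
position: [505.9, -184.0, 70.5]
contact_force: [2.8, -1.5, -10.4]
clock: 13.5
position: [506.1, -183.9, 68.9]
contact_force: [1.1, -0.4, -4.6]
clock: 13.8
position: [506.3, -184.0, 67.8]
contact_force: [-1.2, 0.6, 2.3]
```

Both latches snapped: the force went from +9.6 to -10 N. Next I'll press onto the seal.

```bash

for i in 1; do
python3 -m jog '[[[0,0,-0.01],[0,0,0],1],[[0,0,-0.02],[0,0,0],1],[[0,0,-0.02],[0,0,0],1]]'
python3 -m jog '[[[0,0,-0.01],[0,0,0],1],[[0,0,-0.02],[0,0,0],1],[[0,0,-0.02],[0,0,0],1]]'
done | grep -E 'posi|contact|clock'
python3 - <<'E'
from h import *
d=grab('side','s6'); a=d['frame'][140:280,220:400,::-1]; cv2.imwrite('pics/s6c.png',cv2.resize(a,(770,600),interpolation=2))
W=world(d);h=cv2.cvtColor(d['frame'],cv2.COLOR_RGB2HSV);z=W[...,2]
m=(abs(W[...,0]-506)<60)&(abs(W[...,1]+185)<60)&(h[...,0]<26)&(h[...,0]>2)&(h[...,1]>120)&(z>50)
print(np.percentile(z[m],[5,50,95]),m.sum())
E
```

```text
clock: 14.1
position: [506.3, -184.0, 66.0]
contact_force: [-3.1, 1.8, 6.7]
clock: 14.4
position: [506.4, -184.0, 64.9]
contact_force: [-3.2, 3.7, 10.5]
[66.54675932 83.05708688 88.9533433 ] 147
```

View pics/s6c.png

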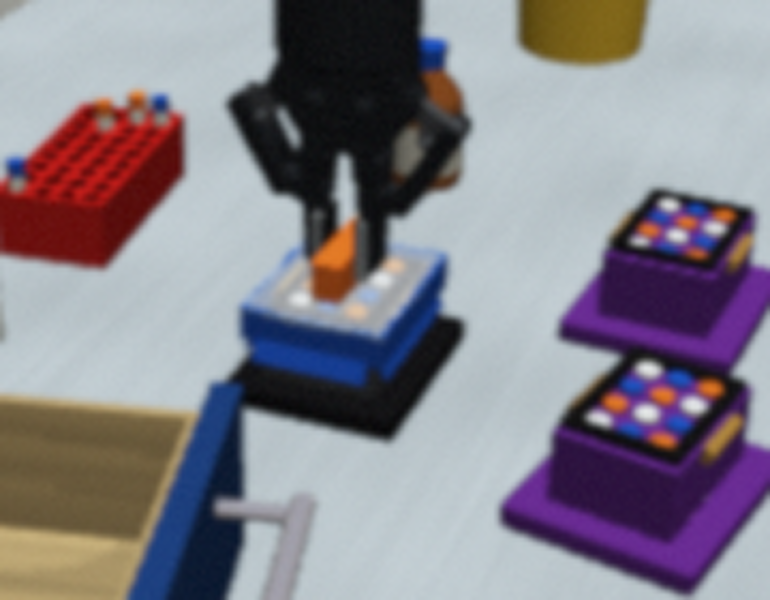

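The cover is down level on the block at crop ≈(345,320), with the drawer and bystanders untouched. I'll confirm the press holds steady, then hand in.

```bash

python3 -m jog '[[[0,0,0],[0,0,0],1],[[0,0,0],[0,0,0],1],[[0,0,0],[0,0,0],1],[[0,0,0],[0,0,0],1],[[0,0,0],[0,0,0],1]]' && python3 -c "
from bench import *
s=read_state()
print(s['contact_force'])
if s['contact_force'][2]>7: print(job_done())"
```

```text
clock: 14.95
position: [506.4, -184.0, 64.9]
ee_rot: [-0.703, 0.712, -0.0, 0.0]
contact_force: [-4.0, 1.9, 10.6]
gripper_width: 16.3
grasp_force: 61.9
[-3.99856391  1.89778849 10.55520157]
the job is handed in; nothing more can be done
None
```

The job is handed in: the drawer is open and the cover snapped home on the black block. The gripper is still pressing it onto the seal with about 10.5 N at 15.0 s, and the rack, tip box and bottle were not touched.

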